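# Fit an earthing band clamp to a barbed hose stub

### The job

Take the earthing band clamp from its grey holder, slide its band over the barbs of the manifold's bare metal stub and gently home against the collar, and turn its screw key clockwise until the clamp is snug on the stub: firmly gripping, but not overtightened. Ease it on without forcing it against the barbs or the collar, let go of it, and leave the other things on the bench where they are.

Things in the scene. Friction and masses are not known exactly. Their poses are not given: they have to be found in the camera images.
- clamp: Loose earthing band clamp, 0.2 kg, 64 mm in y, 84 mm high. A steel band, 18 mm wide (x), 2 mm thick, arches in a half round of inner radius 17 mm; its legs (34 mm apart inside) run down to a brass foot 18x40x10 mm. Origin: centre of the foot's underside. x: axis of the band's opening; z up; y towards the screw. Starts upright in the holder; fits the stub either way round.
- band_centre (a point): Centre of the band's half round, in the middle of the band's width: 38 mm above the clamp's origin, 17 mm below the inside of the band's top. Axes as the clamp's. Beside the band: worm housing at y 19 to 31 mm, from 10 mm below to 14 mm above this point; brass lug at y -19 to -33 mm, from 8 mm below to 4 mm above.
- saddle: Brass saddle bar 12x20x7 mm inside the clamp, between the legs; it rises towards the band's top as the screw turns clockwise, 2.5 mm per rad. Origin: centre of its top face, which bears on the stub from below. Gap between this face and the inside of the band's top: 31.2 to 34 mm at the start. Snug means that it presses the stub with 15 to 70 N; over 85 N is overtightened.
- key (a point): Centre of the black key on the clamp's screw: an upright blade 22 mm wide (point x), 8 mm thick (point y), 22 mm tall (z, 11 mm above and below this point), on the screw's vertical axis, 25 mm to the clamp's +y and 73 mm above the clamp's origin. It looks the same after half a turn. Below it, a round flange 16 mm across and a stem.
- screw: The clamp's worm screw with the key; origin on its axis, 21 mm below key, axes as the key's. Clockwise from above tightens. It turns with a steady 0.2 N m and stays where left. The saddle meets the stub after 2.1 to 3.2 rad; then the torque rises by 0.0025 N m per newton while turning (less shows at rest: stop at a rise of 0.07, or 0.1 moving). Take the key anew as needed.
- holder: Grey fixed plastic holder on the worktop, 62x80 mm, 20 mm high, with a pocket 22x44 mm (x, y), 14 mm deep, floor 6 mm above the worktop, in which the clamp's foot stands, 2 mm free all round. Origin: centre of its underside.
- manifold: Fixed manifold: base plate 115x125x8 mm, aluminium block 50x70 mm, top 93 mm above the worktop, brass plugs on its sides. Origin: centre of its underside. From the block a steel stub runs level along the manifold's -x, its axis 85 mm above the worktop: neck 14 mm long, collar, plain land (diameter 26 mm, 26 mm long), two barbs, tip 97 mm from the origin.
- collar: Collar on the stub, diameter 36 mm, 8 mm thick; its face towards the tip lies 47 mm before the manifold's origin and stops the band. Low on both sides of the land next to it are flat cheeks, 32 mm apart outside with tapered fronts, that fit between the band's legs (1 mm free each side) and keep the clamp from turning. Origin and axes are the manifold's.
- barbs: The stub's two barbs, each 12 mm long, largest diameter 29 mm, tapering to 23 mm towards the tip; they reach from 73 to 97 mm before the manifold's origin. Origin and axes are the manifold's.
- stub_home (a point): Point on the stub's axis, on the plain land, 9 mm from the collar's face: where the middle of the band's width is when the band touches the collar. x points from the tip to the collar, z up. A band that hangs on the land has band_centre 4 mm below this point.
- stub_tip (a point): Centre of the stub's free end, on its axis, 41 mm before stub_home. Axes as stub_home.
- flask: Bystander, to be left alone: conical glass flask, 102 mm wide at the base, 167 mm tall. Origin: centre of its underside.
- beaker: Bystander, to be left alone: glass beaker, 70x76 mm, 92 mm tall. Origin: centre of its underside.
- petri_dish: Bystander, to be left alone: petri dish, 64 mm across, 16 mm high. Origin: centre of its underside.
- tape_roll: Bystander, to be left alone: roll of label tape lying flat, 96 mm across, 25 mm high. Origin: centre of its underside.
- marker_pen: Bystander, to be left alone: marker pen lying flat, 17x135x16 mm. Origin: centre of its underside.
- tweezers: Bystander, to be left alone: steel forceps lying on their side, 18x128x10 mm. Origin: centre of its underside.
- wash_bottle: Bystander, to be left alone: squeeze wash bottle with a bent spout, 68x110 mm, 230 mm tall. Origin: centre of its underside.
There are look-alikes about, which are no part of the job. Leave any orange or pink look-alike of the clamp alone.

How it is judged (in metres and radians):
On the way, in this order (a step that is already met when the one before it is completed fails the run):
1. the band is on the stub's plain land, home against the collar (within 4 mm) and square to the stub (x of band_centre in the frame of stub_home between -0.004 and 0.004 m and y of band_centre in the frame of stub_home between -0.005 and 0.005 m and z of band_centre in the frame of stub_home between -0.008 and 0.006 m and angle between the x axis of clamp and the x axis of manifold, either way round below 0.2 rad), for 0.2 s.
2. the screw has been turned until the saddle bears on the stub with at least 15 N (all of step 1 and contact force between saddle and manifold above 15 N), for 0.2 s.
At the end, for the whole second after the job is handed in: The band sits on the stub's plain land, its middle within 4 mm of its place against the collar, within 5 mm sideways, 8 mm below to 6 mm above the stub's axis, square to the stub within 0.2 rad, the clamp upright within 0.26 rad and at rest, and the saddle presses the stub with 15 to 70 N (all of step 2 and contact force between saddle and manifold below 70 N and linear speed of clamp below 0.02 m/s and angle between clamp's own z axis and vertical below 0.26 rad); the robot touches nothing.
It fails at once if the clamp is overtightened (saddle force on the stub over 85 N) (contact force between saddle and manifold above 85 N).
It fails at once if the clamp is forced against the collar (over 25 N) (contact force between clamp and collar above 25 N).
It fails at once if the clamp is forced against the barbs (over 25 N) (contact force between clamp and barbs above 25 N).
It fails at once if a bystander is moved by more than 30 mm (distance of any of flask, petri_dish, tape_roll, marker_pen, tweezers from where it was at the start of the episode above 0.03 m).
It also fails if it takes over 72 s, if anything falls off the work surface, if the arm or the gripper's body presses on something with over 40 N, if the wrist force passes 120 N, or if a joint passes its speed limit or range.

### The arm

A 6-joint arm with a two-finger parallel gripper is mounted at the origin on a cart in front of the work surface, level with it; the furniture and walls round the work are solid. World frame = base frame: x ahead of the robot, y to its left, z up, the work surface at z = 0. Lengths are in m, angles in degrees, forces in N, time in s.
With the tool pointing down it reaches from about 0.4 to 0.825 m from the base axis. Payload 7 kg.
Tool frame: the origin (TCP) lies on the centre line of the jaws, within the pads' length; the fingertips stand 22 mm ahead of it and the grasp point (between the pads) lies 3 mm ahead of it; z points along the fingers, y is the line along which they close (so a half turn about z gives the same grasp; the last joint's range is limited). The gripper opens to 88 mm and grips with 3 to 60 N. Pads are 19 mm wide; open, the fingers measure 130 mm over their backs; the gripper's body (78 mm by 193 mm) begins 47 mm behind the grasp point.
Start: joints at [92.768, 20.546, 0.682, 0, -70.136, -16.507], TCP at [0.16, 0.656, 0.249] pointing down, gripper open.
Joint ranges: [-176.03, 176.03], [-82.01, 121.73], [-58.28, 71.71], [-173.87, 95.51], [-174.79, -0.11], [-173.66, 173.66]. Speed limits (degrees/s): [136.94, 136.94, 172.46, 180, 180, 180].

### API

Orientations are given as [roll, pitch, yaw] about the fixed x, y, z axes, in that order (R = Rz(yaw) Ry(pitch) Rx(roll)).
In Python, from plant import get_state, cams, r gives the robot as it stands.
- The arm moves only by the tool apply_moves, never from a script. Its argument "targets" is a list of rows, each an object with "dp": the shift along the world's x, y, z in m, a list of three; "yaw": the turn about the world's z in degrees. In form: [{"dp": [x, y, z], "yaw": yaw}, ...]. A call has 1 to 20 rows; each row is the pose to reach, as a shift and turn from the pose commanded when the call began; what a row does not reach only later rows make up. A row lasts 1/12 s, in which the tool goes at most 41.7 mm and 7.16 degrees, less where a joint would pass 70% of its speed; a pose out of reach is approached as far as the arm can. A call with a gripper value outside its range is refused whole. "grip" is the gripper command: -1 is fully open, 1 is shut, values between are in proportion, set as the call begins (left out, the last holds). The fingers move at their own pace and stop on an object; "squeeze" is the grip in N (left out, the last holds). Time passes only in rows, so rows that repeat a pose let the fingers close. It gives the time, the measured TCP pose, the force, the opening and the grip force at its end, in the units of the state.
- get_state(): the state, without advancing time (a new reading comes with each control period).
- cams.capture(name): name is "scene" or "side" or "wrist"; returns a dict with "image" (384x512x3 uint8, red, green, blue), "range_z" (384x512 float32, m along the optical axis (not along the pixel's ray), 0 where there is no reading), "fx", "fy", "cx", "cy" (pixels), "k1" (the pictures are not rectified: a ray, as slopes to the right and down, at radius r is drawn at 1 + k1 r^2 times it, then the intrinsics apply), "R" (3x3) and "t" (3): a world point X has camera coordinates R X + t; the wrist camera has in their place "T_tool_cam" (4x4, takes a point from camera to tool coordinates, whose origin is the TCP and whose axes are the flange's). Camera axes: x right, y down, z forward; pixel columns grow to the right and rows downward; lengths in m; the calibration is good to about 2 mm. A picture is of the moment at which its call begins: read the wrist's pose just before it.
- r.close_job(): hands the job in; it is judged then, once.
The state is a dict: "time_s": time; "joints": joint angles; "qd": joint speeds; "joint_torque": joint torques, N m; "tcp_pos": TCP position; "eef_rot": TCP orientation; "contact_force": force on the tool from outside, world axes, zero at the start; "moment": the same for the moment, N m; "gripper_width": finger opening in m; "gripper_force": force on a finger pad.
Only numpy, scipy, OpenCV 4.12 (cv2) and the standard library are available. Lean on these libraries where they do the work, as an engineer would, in place of code of your own. Each camera call takes 0.05 s, during which the arm holds its last target. There are 200 camera calls.

## Working session

There is one attempt and no reset: what is moved stays moved. The work goes in short steps, Python scripts to look and compute and a tool call to move; the robot and the scene stay as the last step left them, time stands still between calls to the robot, and variables do not carry over. Pictures are saved under pics/ and viewed, at most 10 in all, crops included, and the job is handed in when it is done.

Besides the shell and the picture viewer there is one more tool, called after "Request:" in YAML: its name, and indented under it one key for each argument. apply_moves: Moves the arm, as the interface text tells. Its arguments: {"type":"object","properties":{"targets":{"type":"array","items":{"type":"object","properties":{"dp":{"type":"array","items":{"type":"number"}},"yaw":{"type":"number"}}}},"grip":{"type":"number"},"squeeze":{"type":"number"}},"required":["targets"]}

```bash
mkdir -p pics
cat > h.py <<'E'
import numpy as np, cv2
from scipy.spatial.transform import Rotation as Ro
from plant import get_state, cams, r
def cap(n):
    s=get_state(); c=cams.capture(n)
    if n=="wrist":
        T=np.eye(4); e=np.array(s["eef_rot"]); T[:3,:3]=Ro.from_euler('xyz',e,degrees=True).as_matrix(); T[:3,3]=s["tcp_pos"]
        M=T@np.array(c["T_tool_cam"]); 
    else:
        M=np.eye(4); R=np.array(c["R"]); M[:3,:3]=R.T; M[:3,3]=-R.T@np.array(c["t"])
    c["M"]=M
    K=np.array([[c["fx"],0,c["cx"]],[0,c["fy"],c["cy"]],[0,0,1]]); c["K"]=K
    return c
def rays(c,uv):
    d=np.array([c["k1"],0,0,0,0],float)
    return cv2.undistortPoints(np.array(uv,float).reshape(-1,1,2),c["K"],d).reshape(-1,2)
def cloud(c):
    v,u=np.mgrid[:384,:512]; p=rays(c,np.stack([u,v],-1).reshape(-1,2)); z=c["range_z"].reshape(-1,1)
    P=np.hstack([p*z,z]); W=P@c["M"][:3,:3].T+c["M"][:3,3]; W[z[:,0]<=0]=np.nan
    return W.reshape(384,512,3)
def onz(c,uv,z):
    p=rays(c,uv); d=np.hstack([p,np.ones((len(p),1))])@c["M"][:3,:3].T; o=c["M"][:3,3]
    return o+d*((z-o[2])/d[:,2])[:,None]
def save(c,f,box=None,k=1):
    im=c["image"][...,::-1]
    if box: im=im[box[1]:box[3],box[0]:box[2]]
    cv2.imwrite("pics/"+f,cv2.resize(im,None,fx=k,fy=k,interpolation=cv2.INTER_CUBIC))
E
python3 - <<'E'
from h import *
import pickle
print(get_state())
for n in("scene","side"):
    c=cap(n); save(c,n+"1.png",k=1.5); pickle.dump(c,open(n+".pkl","wb"))
    print(n,c["M"].round(3))
E
```

```text
{'time_s': 0.0, 'joints': array([ 9.27653216e+01,  2.05919019e+01,  6.32907131e-01, -2.22139143e-02,
       -7.01352642e+01, -1.65051836e+01]), 'qd': array([ 0.03630495, -0.09138356,  0.05810754, -0.0163275 , -0.01927715,
        0.02234502]), 'joint_torque': array([ 4.15470122e-04, -5.82717884e+01,  2.93056834e+01,  6.99736968e+00,
        6.95154449e-03, -1.45626946e-04]), 'tcp_pos': array([0.16024522, 0.65522616, 0.24760422]), 'eef_rot': array([ 1.79903692e+02, -6.76021896e-03, -1.37474219e+01]), 'contact_force': array([ 0.07641581,  0.30064848, -0.52487263]), 'moment': array([ 0.01010193,  0.03649332, -0.01466053]), 'gripper_force': 0.0, 'gripper_width': 0.08780935998999341}
scene [[ 0.691 -0.429  0.582 -0.287]
 [-0.723 -0.436  0.537 -0.753]
 [ 0.023 -0.791 -0.611  0.895]
 [ 0.     0.     0.     1.   ]]
side [[-0.989 -0.101  0.106  0.334]
 [-0.147  0.675 -0.723  0.874]
 [ 0.001 -0.73  -0.683  0.916]
 [ 0.     0.     0.     1.   ]]
```

View pics/scene1.png

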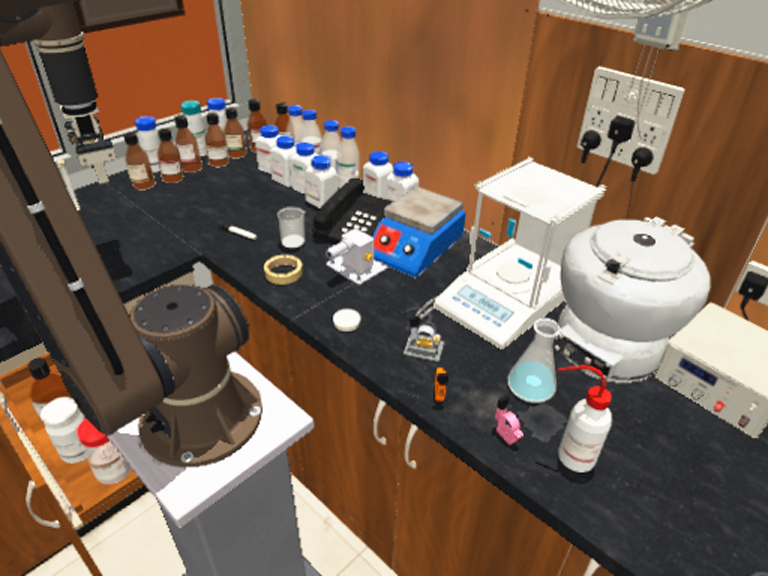

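View pics/side1.png

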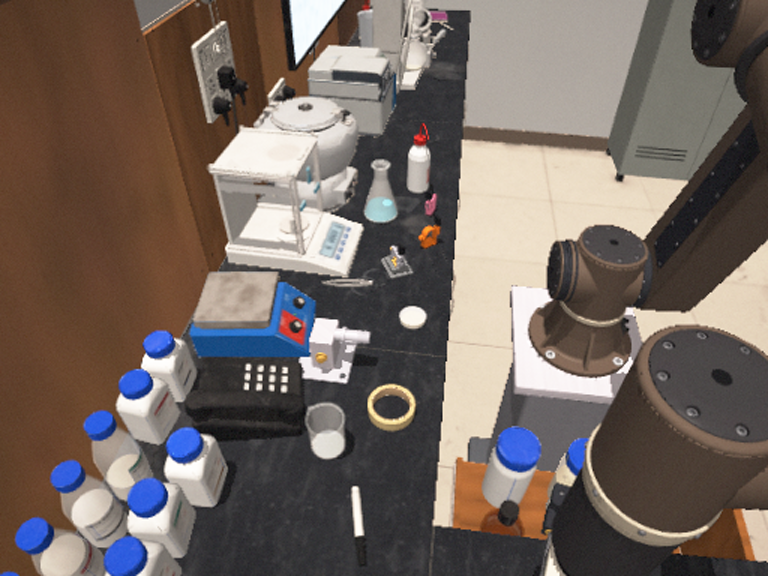

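Candidates (scene picture pixels): steel clamp in the grey holder (425,338), orange look-alike (440,385), and pink look-alike (508,425). By its description, the one in the holder is the clamp. The manifold is at (355,255), its stub pointing left towards (335,247). In the side view the clamp is at (397,258) and the stub tip at (368,337).

Run:
```python
from h import *
import pickle
s=pickle.load(open("scene.pkl","rb"));d=pickle.load(open("side.pkl","rb"))
a=cv2.resize(s["image"][185:245,255:310],None,fx=7,fy=7,interpolation=cv2.INTER_CUBIC)
b=cv2.resize(d["image"][205:260,190:250],None,fx=6.5,fy=6.5,interpolation=cv2.INTER_CUBIC)
H=max(a.shape[0],b.shape[0]);pad=lambda x:cv2.copyMakeBorder(x,0,H-x.shape[0],0,0,0)
cv2.imwrite("pics/crop.png",np.hstack([pad(a),pad(b)])[...,::-1])
for c,n in((s,"s"),(d,"d")):
    W=cloud(c)
    for nm,lo,hi in(("holder",None,None),):pass
    for px in ([(283,226),(283,215),(287,200),(225,164),(235,160)] if n=="s" else [(264,172),(246,226),(240,225),(215,225),(214,238)]):
        print(n,px,W[px[1],px[0]].round(3))
    # clouds
    m=(W[...,2]>0.012)&(W[...,2]<0.15)
    for nm,x0 in (("clamp",(0.3,0.5,-.25,.0)),):pass
```

```text
s (283, 226) [ 0.452 -0.184  0.027]
s (283, 215) [ 0.519 -0.129 -0.001]
s (287, 200) [ 0.586 -0.09   0.006]
s (225, 164) [0.494 0.142 0.096]
s (235, 160) [0.543 0.14  0.092]
d (264, 172) [ 0.447 -0.163  0.044]
d (246, 226) [0.464 0.149 0.081]
d (240, 225) [0.481 0.16  0.095]
d (215, 225) [0.557 0.172 0.096]
d (214, 238) [0.558 0.193 0.059]
```

View pics/crop.png

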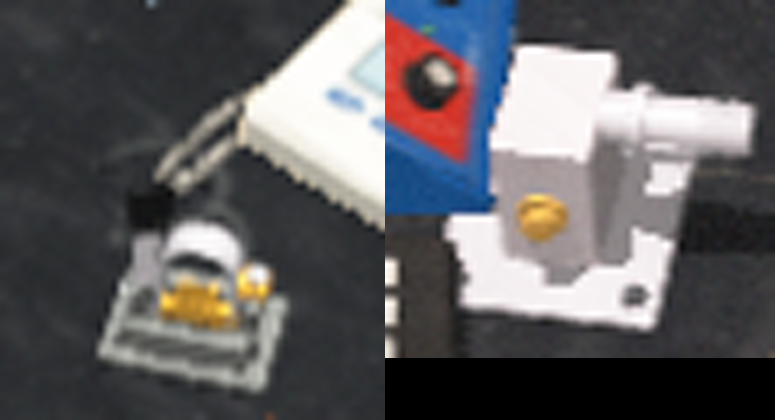

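The crop shows the steel clamp with brass saddle and black key (crop 150,210) in its grey holder, so it's the right one. The manifold's stub points to image right in the side view, which is towards the robot.

Run:
```python
from h import *
import pickle
s=pickle.load(open("scene.pkl","rb"));d=pickle.load(open("side.pkl","rb"))
f=lambda x,y:(255+x/7-.5,185+y/7-.5)
print(onz(s,[f(103,352),f(263,385),f(287,300),f(125,275)],.02).round(3))
print("key",onz(s,[f(150,210)],.079).round(3),"lug",onz(s,[f(255,280)],.042).round(3))
g=lambda x,y:(190+(x-385)/6.5-.5,205+y/6.5-.5)
print("block top",onz(d,[g(490,145),g(515,50),g(615,58),g(598,155)],.093).round(3))
print("tip top/bot at axis z", onz(d,[g(752,105),g(752,150),g(650,100)],.085).round(3))
for c,n in((s,"s"),(d,"d")):
    W=cloud(c).reshape(-1,3)
    m=(W[:,2]>.09)&(W[:,2]<.102)&(W[:,0]>.44)&(W[:,0]<.6)&(W[:,1]>.1)&(W[:,1]<.25)
    print(n,"top",m.sum(),W[m].min(0).round(3),W[m].max(0).round(3), np.median(W[m],0).round(3))
    q=W[m][:,:2].astype(np.float32); print(cv2.minAreaRect(q))
```

```text
[[ 0.395 -0.175  0.02 ]
 [ 0.431 -0.242  0.02 ]
 [ 0.482 -0.213  0.02 ]
 [ 0.441 -0.148  0.02 ]]
key [[ 0.432 -0.167  0.079]] lug [[ 0.463 -0.208  0.042]]
block top [[0.585 0.181 0.093]
 [0.588 0.119 0.093]
 [0.538 0.117 0.093]
 [0.533 0.18  0.093]]
tip top/bot at axis z [[0.468 0.131 0.085]
 [0.463 0.159 0.085]
 [0.517 0.135 0.085]]
s top 194 [0.464 0.106 0.09 ] [0.586 0.176 0.101] [0.544 0.14  0.093]
((0.5250754356384277, 0.13993901014328003), (0.12194997817277908, 0.0697782039642334), 1.225771188735962)
d top 404 [0.465 0.113 0.09 ] [0.587 0.186 0.102] [0.549 0.154 0.094]
((0.5260741710662842, 0.14805227518081665), (0.12247204035520554, 0.072298064827919), 2.104421854019165)
```

Request:
apply_moves:
  targets:
    - {"dp": [0.24, -0.306, 0], "yaw": 46}
    - {"dp": [0.24, -0.306, 0], "yaw": 46}
    - {"dp": [0.24, -0.306, 0], "yaw": 46}
    - {"dp": [0.24, -0.306, 0], "yaw": 46}
    - {"dp": [0.24, -0.306, 0], "yaw": 46}
    - {"dp": [0.24, -0.306, 0], "yaw": 46}
    - {"dp": [0.24, -0.306, 0], "yaw": 46}
    - {"dp": [0.24, -0.306, 0], "yaw": 46}
    - {"dp": [0.24, -0.306, 0], "yaw": 46}
    - {"dp": [0.24, -0.306, 0], "yaw": 46}
  grip: -1

```text
time_s: 0.93
tcp_pos: [0.4019, 0.3458, 0.2485]
eef_rot: [180.0, 0.0, 32.1]
contact_force: [0.5, 0.4, -0.0]
gripper_width: 0.0876
gripper_force: 0.0
```

Request:
apply_moves:
  targets:
    - {"dp": [0.03, -0.53, 0], "yaw": 0}
    - {"dp": [0.03, -0.53, 0], "yaw": 0}
    - {"dp": [0.03, -0.53, 0], "yaw": 0}
    - {"dp": [0.03, -0.53, 0], "yaw": 0}
    - {"dp": [0.03, -0.53, 0], "yaw": 0}
    - {"dp": [0.03, -0.53, 0], "yaw": 0}
    - {"dp": [0.03, -0.53, 0], "yaw": 0}
    - {"dp": [0.03, -0.53, 0], "yaw": 0}
    - {"dp": [0.03, -0.53, 0], "yaw": 0}
    - {"dp": [0.03, -0.53, 0], "yaw": 0}
    - {"dp": [0.03, -0.53, 0], "yaw": 0}
    - {"dp": [0.03, -0.53, 0], "yaw": 0}
    - {"dp": [0.03, -0.53, 0], "yaw": 0}
    - {"dp": [0.03, -0.53, 0], "yaw": 0}
    - {"dp": [0.03, -0.53, 0], "yaw": 0}
    - {"dp": [0.03, -0.53, 0], "yaw": 0}

```text
time_s: 2.27
tcp_pos: [0.4299, -0.1804, 0.2482]
eef_rot: [-180.0, 0.0, 32.2]
contact_force: [0.4, 0.5, -0.0]
gripper_width: 0.0876
gripper_force: 0.0
```

Run:
```python
from h import *
import pickle
c=cap("wrist"); save(c,"w1.png",k=1.5); pickle.dump(c,open("w1.pkl","wb"))
s=get_state(); print(s["tcp_pos"],s["eef_rot"],s["joints"],c["M"].round(3))
```

```text
[ 0.43010959 -0.1798752   0.24837422] [-1.79978999e+02  1.30903046e-02  3.22658361e+01] [ 1.58851578e+00  4.71265806e-01 -2.45288073e+01 -1.25576518e-02
 -6.50219005e+01  1.20682623e+02] [[ 0.533 -0.817 -0.219  0.49 ]
 [-0.846 -0.515 -0.137 -0.142]
 [-0.001  0.258 -0.966  0.384]
 [ 0.     0.     0.     1.   ]]
```

View pics/w1.png

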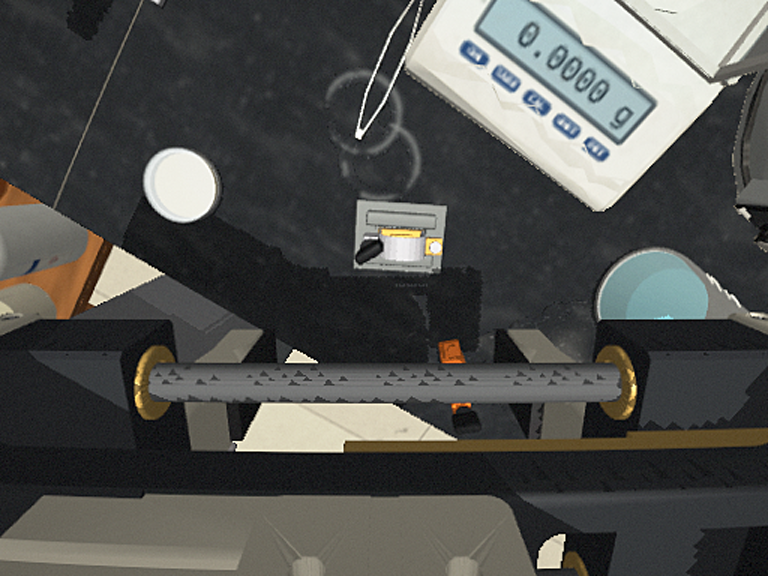

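The wrist view shows the holder at (400,238), the key blade at (370,250), turned relative to the clamp, and the lug at (435,246). Next I'll measure the blade angle and clamp pose from the depth data.

Run:
```python
from h import *
import pickle
c=pickle.load(open("w1.pkl","rb")); W=cloud(c); save(c,"w1c.png",(225,125,310,190),8)
def rect(lo,hi,box):
    w=W[box[1]:box[3],box[0]:box[2]].reshape(-1,3); w=w[(w[:,2]>lo)&(w[:,2]<hi)]
    (a,b,t)=cv2.minAreaRect(w[:,:2].astype(np.float32)); print(lo,len(w),np.round(a,4),np.round(b,4),round(t,1),"zmed",np.median(w[:,2]).round(4),w[:,2].max().round(4))
rect(.08,.1,(225,125,310,190))
rect(.012,.03,(225,125,310,190))
rect(.035,.07,(225,125,310,190))
```

```text
0.08 166 [ 0.4371 -0.1618] [0.008  0.0216] 64.5 zmed 0.0894 0.0914
0.012 843 [ 0.4493 -0.1826] [0.0465 0.0601] 28.4 zmed 0.0196 0.03
0.035 675 [ 0.4493 -0.1837] [0.0182 0.065 ] 29.6 zmed 0.0593 0.0691
```

View pics/w1c.png

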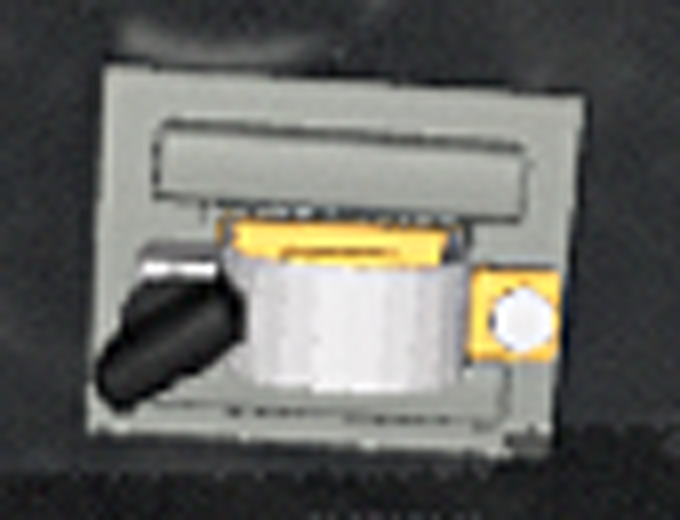

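Clear crop: the blade runs from (115,390) to (225,300), the band is at (345,320) and the lug at (520,315). From depth, the key is at (0.437, -0.162) with its blade at -25.5°, and the clamp yaw is 29.6°. Before descending I'll check clearance for the gripper body.

Run:
```python
from h import *
import pickle
A=np.vstack([cloud(pickle.load(open(f,"rb"))).reshape(-1,3) for f in("scene.pkl","side.pkl","w1.pkl")]); 
for nm,p,z0,z1 in(("pick",(.437,-.162),.115,.2),("stub",(.51,.17),.15,.3)):
    m=(A[:,2]>z0)&(A[:,2]<z1); d=np.hypot(A[:,0]-p[0],A[:,1]-p[1]); m&=d<.17
    q=A[m]; i=np.argsort(d[m])[:400:40]; print(nm,len(q),np.c_[q,d[m]][i].round(3))
```

```text
pick 0 []
stub 0 []
```

Request:
apply_moves:
  targets:
    - {"dp": [0.007, 0.018, -0.08], "yaw": -57.5}
    - {"dp": [0.007, 0.018, -0.08], "yaw": -57.5}
    - {"dp": [0.007, 0.018, -0.08], "yaw": -57.5}
    - {"dp": [0.007, 0.018, -0.08], "yaw": -57.5}
    - {"dp": [0.007, 0.018, -0.08], "yaw": -57.5}
    - {"dp": [0.007, 0.018, -0.08], "yaw": -57.5}
    - {"dp": [0.007, 0.018, -0.08], "yaw": -57.5}
    - {"dp": [0.007, 0.018, -0.08], "yaw": -57.5}
    - {"dp": [0.007, 0.018, -0.08], "yaw": -57.5}
    - {"dp": [0.007, 0.018, -0.08], "yaw": -57.5}

```text
time_s: 3.15
tcp_pos: [0.4375, -0.1612, 0.1688]
eef_rot: [-180.0, -0.0, -24.9]
contact_force: [0.4, -0.6, -0.4]
gripper_width: 0.0876
gripper_force: 0.0
```

Request:
apply_moves:
  targets:
    - {"dp": [0, -0.0005, -0.03], "yaw": -0.5}
    - {"dp": [0, -0.0005, -0.055], "yaw": -0.5}
    - {"dp": [0, -0.0005, -0.07], "yaw": -0.5}
    - {"dp": [0, -0.0005, -0.079], "yaw": -0.5}
    - {"dp": [0, -0.0005, -0.079], "yaw": -0.5}
    - {"dp": [0, -0.0005, -0.079], "yaw": -0.5}

```text
time_s: 3.65
tcp_pos: [0.4376, -0.1626, 0.0898]
eef_rot: [180.0, 0.0, -25.6]
contact_force: [-1.1, -0.3, -0.1]
gripper_width: 0.0877
gripper_force: 0.0
```

Request:
apply_moves:
  targets:
    - {"dp": [0, 0, 0], "yaw": 0}
    - {"dp": [0, 0, 0], "yaw": 0}
    - {"dp": [0, 0, 0], "yaw": 0}
    - {"dp": [0, 0, 0], "yaw": 0}
    - {"dp": [0, 0, 0], "yaw": 0}
    - {"dp": [0, 0, 0], "yaw": 0}
    - {"dp": [0, 0, 0], "yaw": 0}
    - {"dp": [0, 0, 0], "yaw": 0}
    - {"dp": [0, 0, 0], "yaw": 0}
    - {"dp": [0, 0, 0], "yaw": 0}
  grip: 1
  squeeze: 45

```text
time_s: 4.48
tcp_pos: [0.4373, -0.1628, 0.0895]
eef_rot: [180.0, 0.0, -25.7]
contact_force: [0.3, 0.7, -0.1]
gripper_width: 0.0263
gripper_force: 0.0
```

Request:
apply_moves:
  targets:
    - {"dp": [0, 0, 0], "yaw": 0}
    - {"dp": [0, 0, 0], "yaw": 0}
    - {"dp": [0, 0, 0], "yaw": 0}
    - {"dp": [0, 0, 0], "yaw": 0}
    - {"dp": [0, 0, 0], "yaw": 0}
    - {"dp": [0, 0, 0], "yaw": 0}

```text
time_s: 4.98
tcp_pos: [0.4375, -0.1632, 0.0901]
eef_rot: [180.0, -0.0, -25.7]
contact_force: [-1.2, -1.8, 6.2]
gripper_width: 0.0074
gripper_force: 51.7
```

Request:
apply_moves:
  targets:
    - {"dp": [0, 0, 0.005], "yaw": 0}
    - {"dp": [0, 0, 0.015], "yaw": 0}
    - {"dp": [0, 0, 0.03], "yaw": 0}
    - {"dp": [0, 0, 0.06], "yaw": 0}
    - {"dp": [0, 0, 0.09], "yaw": 0}
    - {"dp": [0, 0, 0.11], "yaw": 0}
    - {"dp": [0, 0, 0.11], "yaw": 0}
    - {"dp": [0, 0, 0.11], "yaw": 0}

```text
time_s: 5.65
tcp_pos: [0.4376, -0.1626, 0.2004]
eef_rot: [-179.9, -0.1, -25.8]
contact_force: [-0.9, -0.5, -2.6]
gripper_width: 0.0077
gripper_force: 51.3
```

Request:
apply_moves:
  targets:
    - {"dp": [-0.004, 0.03, 0], "yaw": -5}
    - {"dp": [-0.006, 0.065, 0.0], "yaw": -10}
    - {"dp": [-0.008, 0.1, 0], "yaw": -15}
    - {"dp": [-0.01, 0.135, 0], "yaw": -20}
    - {"dp": [-0.012, 0.17, 0], "yaw": -24}
    - {"dp": [-0.014, 0.205, 0], "yaw": -28}
    - {"dp": [-0.016, 0.24, 0], "yaw": -28}
    - {"dp": [-0.017, 0.275, 0], "yaw": -28}
    - {"dp": [-0.018, 0.305, 0], "yaw": -28}
    - {"dp": [-0.018, 0.325, 0], "yaw": -28}
    - {"dp": [-0.018, 0.335, 0], "yaw": -28}
    - {"dp": [-0.018, 0.335, 0], "yaw": -28}
    - {"dp": [-0.018, 0.335, 0], "yaw": -28}

```text
time_s: 6.73
tcp_pos: [0.4185, 0.1718, 0.1983]
eef_rot: [179.8, -0.0, -53.7]
contact_force: [-0.5, -0.7, -1.5]
gripper_width: 0.0077
gripper_force: 51.0
```

Run:
```python
from h import *
import pickle
c=cap("wrist"); save(c,"w2.png",k=1.5); pickle.dump(c,open("w2.pkl","wb"))
s=get_state(); print(s["tcp_pos"],s["eef_rot"],s["joints"])
W=cloud(c); b=W.reshape(-1,3)
def rect(lo,hi,x0,x1,y0,y1):
    w=b[(b[:,2]>lo)&(b[:,2]<hi)&(b[:,0]>x0)&(b[:,0]<x1)&(b[:,1]>y0)&(b[:,1]<y1)]
    if len(w)>5:
        (a,q,t)=cv2.minAreaRect(w[:,:2].astype(np.float32)); print(lo,len(w),np.round(a,4),np.round(q,4),round(t,1),"z",np.median(w[:,2]).round(4),w[:,2].max().round(4))
rect(.085,.11,.44,.6,.08,.22)   # all
rect(.089,.097,.535,.6,.08,.22)
rect(.08,.11,.44,.505,.08,.22)
rect(.145,.2,.38,.46,.1,.16)
```

```text
[0.41865283 0.17129553 0.19852825] [ 1.79863308e+02 -5.54615128e-03 -5.37453682e+01] [ 4.73227049e+01  1.65305912e+00 -3.03238162e+01 -2.44830198e-02
 -5.81583417e+01 -1.10551385e+01]
0.085 8423 [0.5266 0.1467] [0.0706 0.1226] 90.0 z 0.0933 0.1047
0.089 5462 [0.5611 0.1466] [0.0523 0.0711] 1.0 z 0.093 0.097
0.08 1580 [0.4851 0.1465] [0.0397 0.0318] 0.1 z 0.0959 0.1015
0.145 2025 [0.4189 0.1379] [0.0184 0.0442] 0.6 z 0.1682 0.1996
```

View pics/w2.png

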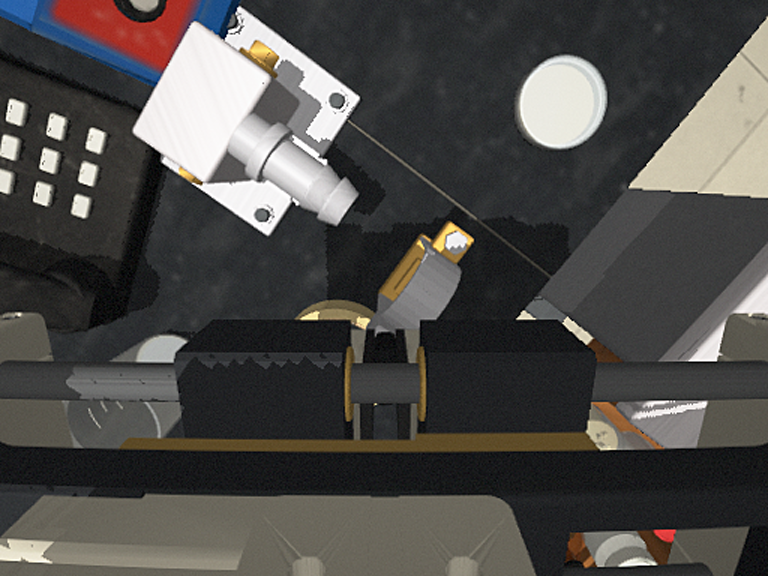

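The view shows the manifold at the upper left, with the stub tip at (340,205), and the clamp held at (425,270), nearly aligned with the stub. Next I'll fit cylinders for the relative y/z.

```bash
cat > fit.py <<'E'
from h import *
from scipy.optimize import least_squares
def cyl(b,x0,x1,y0,y1,z0,z1,r,g):
    w=b[(b[:,2]>z0)&(b[:,2]<z1)&(b[:,0]>x0)&(b[:,0]<x1)&(b[:,1]>y0)&(b[:,1]<y1)]
    f=lambda p:np.hypot(w[:,1]-p[0]-p[2]*(w[:,0]-w[:,0].mean()),w[:,2]-p[1])-r
    s=least_squares(f,[*g,0],loss="soft_l1",f_scale=.0007); return len(w),s.x[:2].round(4),"slope",s.x[2].round(3),"rms",np.sqrt(np.median(f(s.x)**2)).round(5),"x",w[:,0].min().round(4),w[:,0].max().round(4)
E
python3 - <<'E'
from fit import *
import pickle
c=pickle.load(open("w2.pkl","rb")); b=cloud(c).reshape(-1,3)
print("band",cyl(b,.40,.435,.128,.157,.160,.175,.019,(.147,.1525)))
print("band0",cyl(b,.40,.435,.133,.153,.164,.175,.019,(.147,.1525)))
print("land",cyl(b,.492,.511,.13,.165,.086,.105,.013,(.147,.085)))
print("collar",cyl(b,.516,.522,.13,.165,.09,.11,.018,(.147,.085)))
w=b[(b[:,2]>.1)&(b[:,2]<.108)&(b[:,1]>.13)&(b[:,1]<.165)&(b[:,0]>.48)];print("collar x",np.percentile(w[:,0],[1,5,95,99]).round(4))
w=b[(b[:,0]>.4)&(b[:,0]<.44)&(b[:,1]>.1)&(b[:,1]<.133)&(b[:,2]>.12)]; print("lug",w.min(0).round(4),w.max(0).round(4),np.median(w,0).round(4))
w=b[(b[:,0]>.4)&(b[:,0]<.44)&(b[:,1]>.138)&(b[:,1]<.151)&(b[:,2]>.165)]; print("band x",np.percentile(w[:,0],[1,5,95,99]).round(4)); print("tilt z(x)",np.polyfit(w[:,0],w[:,2],1).round(3))
E
```

```text
band (1206, array([0.149 , 0.1521]), 'slope', np.float64(0.018), 'rms', np.float64(0.00037), 'x', np.float64(0.4096), np.float64(0.4281))
band0 (939, array([0.1489, 0.1521]), 'slope', np.float64(0.015), 'rms', np.float64(0.00039), 'x', np.float64(0.4096), np.float64(0.4281))
land (718, array([0.1466, 0.0851]), 'slope', np.float64(0.025), 'rms', np.float64(0.00037), 'x', np.float64(0.492), np.float64(0.511))
collar (337, array([0.1466, 0.0847]), 'slope', np.float64(-0.133), 'rms', np.float64(0.00044), 'x', np.float64(0.516), np.float64(0.522))
collar x [0.4998 0.5159 0.5227 0.5233]
lug [0.4    0.1158 0.1203] [0.4308 0.133  0.2866] [0.414  0.1286 0.2657]
band x [0.4076 0.4112 0.4342 0.4383]
tilt z(x) [0.244 0.169]
```

Request:
apply_moves:
  targets:
    - {"dp": [0.0, -0.001, -0.02], "yaw": 0}
    - {"dp": [0.005, -0.0024, -0.04], "yaw": 0}
    - {"dp": [0.01, -0.0024, -0.055], "yaw": 0}
    - {"dp": [0.015, -0.0024, -0.064], "yaw": 0}
    - {"dp": [0.02, -0.0024, -0.068], "yaw": 0}
    - {"dp": [0.02, -0.0024, -0.068], "yaw": 0}
    - {"dp": [0.02, -0.0024, -0.068], "yaw": 0}
    - {"dp": [0.02, -0.0024, -0.068], "yaw": 0}

```text
time_s: 7.45
tcp_pos: [0.4397, 0.1698, 0.1323]
eef_rot: [-179.9, 0.0, -53.8]
contact_force: [0.8, 0.3, -0.9]
gripper_width: 0.0075
gripper_force: 51.0
```

```bash
cat > m3.py <<'E'
from fit import *
import sys
c=cap("wrist"); save(c,sys.argv[1]+".png",k=1.5)
s=get_state(); print(np.array(s["tcp_pos"]).round(4),s["eef_rot"],"bandest",(np.array(s["tcp_pos"])-[0,.0225,.0464]).round(4))
b=cloud(c).reshape(-1,3); t=s["tcp_pos"]; y=.1466; z=t[2]-.0464
print("band",cyl(b,t[0]-.012,t[0]+.012,y-.017,y+.008,z+.009,z+.022,.019,(y,z)))
print("land",cyl(b,.492,.511,.13,.165,.086,.105,.013,(.147,.085)))
w=b[(b[:,0]>.38)&(b[:,0]<.6)&(b[:,1]>y-.04)&(b[:,1]<y-.018)&(b[:,2]>z-.02)&(b[:,2]<z+.01)]; print("lug",np.percentile(w,[2,98],axis=0).round(4))
E
python3 m3.py w3
```

```text
[0.4396 0.1699 0.1323] [-1.79929041e+02  7.04127226e-03 -5.37497914e+01] bandest [0.4396 0.1474 0.0859]
band (1160, array([0.1472, 0.0861]), 'slope', np.float64(0.018), 'rms', np.float64(0.00039), 'x', np.float64(0.4309), np.float64(0.4493))
land (1281, array([0.1461, 0.085 ]), 'slope', np.float64(0.016), 'rms', np.float64(0.00034), 'x', np.float64(0.492), np.float64(0.511))
lug [[0.4357 0.112  0.0714]
 [0.585  0.1283 0.0944]]
```

View pics/w3.png

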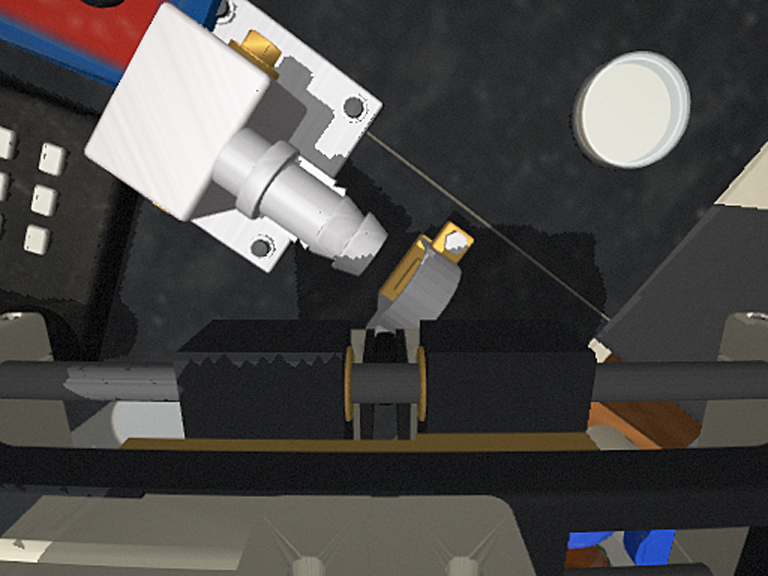

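The stub tip is at (370,245) and the band at (425,275). They're lined up with parallel axes, and the band needs to go about 1.5 mm in -y and 2.3 mm down.

Request:
apply_moves:
  targets:
    - {"dp": [0.0, -0.0015, -0.0023], "yaw": 0}
    - {"dp": [0.003, -0.0015, -0.0023], "yaw": 0}
    - {"dp": [0.006, -0.0015, -0.0023], "yaw": 0}
    - {"dp": [0.009, -0.0015, -0.0023], "yaw": 0}
    - {"dp": [0.012, -0.0015, -0.0023], "yaw": 0}
    - {"dp": [0.015, -0.0015, -0.0023], "yaw": 0}
    - {"dp": [0.018, -0.0015, -0.0023], "yaw": 0}
    - {"dp": [0.02, -0.0015, -0.0023], "yaw": 0}
    - {"dp": [0.022, -0.0015, -0.0023], "yaw": 0}
    - {"dp": [0.024, -0.0015, -0.0023], "yaw": 0}
    - {"dp": [0.024, -0.0015, -0.0023], "yaw": 0}

```text
time_s: 8.42
tcp_pos: [0.4637, 0.1683, 0.1292]
eef_rot: [180.0, -0.0, -53.7]
contact_force: [0.3, 0.1, -2.0]
gripper_width: 0.0078
gripper_force: 51.0
```

```bash
python3 m3.py w4
```

```text
[0.4635 0.1682 0.1292] [ 1.79993900e+02 -1.14444168e-03 -5.37518176e+01] bandest [0.4635 0.1457 0.0828]
band (1316, array([0.1457, 0.0828]), 'slope', np.float64(0.085), 'rms', np.float64(0.00048), 'x', np.float64(0.4545), np.float64(0.4754))
land (1257, array([0.1461, 0.085 ]), 'slope', np.float64(0.002), 'rms', np.float64(0.00031), 'x', np.float64(0.492), np.float64(0.511))
lug [[0.4581 0.1114 0.0642]
 [0.5851 0.1284 0.0928]]
```

Request:
apply_moves:
  targets:
    - {"dp": [0.0, 0, 0.0008], "yaw": 0}
    - {"dp": [0.0, 0, 0.0008], "yaw": 0}
    - {"dp": [0.002, 0, 0.0008], "yaw": 0}
    - {"dp": [0.004, 0, 0.0008], "yaw": 0}
    - {"dp": [0.006, 0, 0.0008], "yaw": 0}
    - {"dp": [0.008, 0, 0.0008], "yaw": 0}
    - {"dp": [0.01, 0, 0.0008], "yaw": 0}

```text
time_s: 9.05
tcp_pos: [0.4736, 0.1683, 0.13]
eef_rot: [180.0, -0.0, -53.7]
contact_force: [0.2, -0.6, -2.1]
gripper_width: 0.0077
gripper_force: 51.0
```

Request:
apply_moves:
  targets:
    - {"dp": [0.002, 0, 0], "yaw": 0}
    - {"dp": [0.004, 0, 0], "yaw": 0}
    - {"dp": [0.006, 0, 0], "yaw": 0}
    - {"dp": [0.008, 0, 0], "yaw": 0}
    - {"dp": [0.01, 0, 0], "yaw": 0}
    - {"dp": [0.012, 0.0003, 0], "yaw": 0}

```text
time_s: 9.55
tcp_pos: [0.4855, 0.1685, 0.13]
eef_rot: [180.0, 0.0, -53.7]
contact_force: [0.1, -0.1, -2.5]
gripper_width: 0.0079
gripper_force: 51.0
```

Request:
apply_moves:
  targets:
    - {"dp": [0.002, 0, 0], "yaw": 0}
    - {"dp": [0.004, 0, 0], "yaw": 0}
    - {"dp": [0.006, 0, 0], "yaw": 0}
    - {"dp": [0.008, 0, 0], "yaw": 0}
    - {"dp": [0.01, 0, 0], "yaw": 0}
    - {"dp": [0.012, 0, 0], "yaw": 0}

```text
time_s: 10.05
tcp_pos: [0.4975, 0.1686, 0.13]
eef_rot: [180.0, -0.0, -53.7]
contact_force: [-0.2, 0.5, -2.7]
gripper_width: 0.0076
gripper_force: 51.0
```

Request:
apply_moves:
  targets:
    - {"dp": [0.001, 0, 0], "yaw": 0}
    - {"dp": [0.002, 0, 0], "yaw": 0}
    - {"dp": [0.003, 0, 0], "yaw": 0}
    - {"dp": [0.004, 0, 0], "yaw": 0}
    - {"dp": [0.005, 0, 0], "yaw": 0}

```text
time_s: 10.47
tcp_pos: [0.5024, 0.1685, 0.1301]
eef_rot: [180.0, -0.0, -53.7]
contact_force: [0.4, 0.2, -2.4]
gripper_width: 0.0079
gripper_force: 51.0
```

```bash
python3 m3.py w5
```

```text
[0.5026 0.1686 0.1301] [-1.79995765e+02 -3.51818640e-03 -5.37351727e+01] bandest [0.5026 0.1461 0.0837]
band (1388, array([0.1458, 0.0836]), 'slope', np.float64(0.043), 'rms', np.float64(0.00051), 'x', np.float64(0.4906), np.float64(0.5146))
land (1335, array([0.1454, 0.0906]), 'slope', np.float64(0.111), 'rms', np.float64(0.0008), 'x', np.float64(0.4921), np.float64(0.511))
lug [[0.4974 0.1119 0.082 ]
 [0.5863 0.1284 0.0936]]
```

View pics/w5.png

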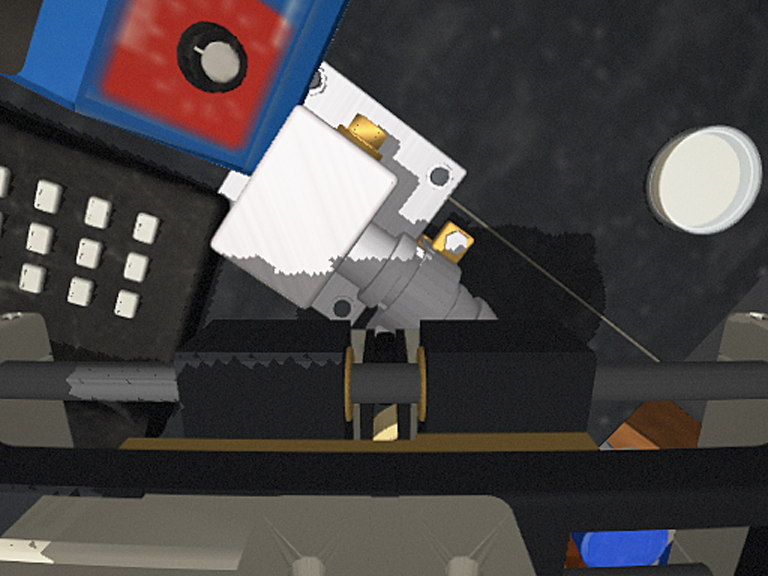

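The band is on the land at (430,270), just short of the collar. I'll ease it up to contact.

Request:
apply_moves:
  targets:
    - {"dp": [0.0005, 0, 0], "yaw": 0}
    - {"dp": [0.001, 0, 0], "yaw": 0}
    - {"dp": [0.0015, 0, 0], "yaw": 0}
    - {"dp": [0.002, 0, 0], "yaw": 0}
    - {"dp": [0.002, 0, 0], "yaw": 0}

```text
time_s: 10.93
tcp_pos: [0.5044, 0.1686, 0.1301]
eef_rot: [-180.0, 0.0, -53.7]
contact_force: [0.6, 0.3, -2.2]
gripper_width: 0.008
gripper_force: 51.0
```

Request:
apply_moves:
  targets:
    - {"dp": [0.0003, 0, 0], "yaw": 0}
    - {"dp": [0.0006, 0, 0], "yaw": 0}
    - {"dp": [0.0009, 0, 0], "yaw": 0}
    - {"dp": [0.0012, 0, 0], "yaw": 0}

```text
time_s: 11.27
tcp_pos: [0.5056, 0.1686, 0.1301]
eef_rot: [-180.0, -0.0, -53.7]
contact_force: [0.1, 0.5, -1.6]
gripper_width: 0.0076
gripper_force: 51.0
```

Request:
apply_moves:
  targets:
    - {"dp": [0.0003, 0, 0], "yaw": 0}
    - {"dp": [0.0006, 0, 0], "yaw": 0}
    - {"dp": [0.0009, 0, 0], "yaw": 0}
    - {"dp": [0.0009, 0, 0], "yaw": 0}

```text
time_s: 11.6
tcp_pos: [0.5064, 0.1685, 0.13]
eef_rot: [180.0, 0.0, -53.7]
contact_force: [-0.4, -0.1, -2.9]
gripper_width: 0.0078
gripper_force: 51.0
```

Request:
apply_moves:
  targets:
    - {"dp": [0.0003, 0, 0], "yaw": 0}
    - {"dp": [0.0006, 0, 0], "yaw": 0}
    - {"dp": [0.0006, 0, 0], "yaw": 0}

```text
time_s: 11.85
tcp_pos: [0.5066, 0.1685, 0.1299]
eef_rot: [180.0, 0.0, -53.8]
contact_force: [-4.0, 0.7, -1.2]
gripper_width: 0.0076
gripper_force: 51.1
```

Contact with the collar at about 4 N. I'll back off slightly and lower the band onto the land.

Request:
apply_moves:
  targets:
    - {"dp": [-0.0006, 0, 0], "yaw": 0}
    - {"dp": [-0.0006, 0, -0.0006], "yaw": 0}
    - {"dp": [-0.0006, 0, -0.0012], "yaw": 0}
    - {"dp": [-0.0006, 0, -0.0018], "yaw": 0}
    - {"dp": [-0.0006, 0, -0.0022], "yaw": 0}
    - {"dp": [-0.0006, 0, -0.0022], "yaw": 0}

```text
time_s: 12.35
tcp_pos: [0.5064, 0.1685, 0.1277]
eef_rot: [180.0, -0.0, -53.7]
contact_force: [-1.2, 0.5, -3.0]
gripper_width: 0.0077
gripper_force: 51.0
```

Request:
apply_moves:
  targets:
    - {"dp": [0, 0, -0.0003], "yaw": 0}
    - {"dp": [0, 0, -0.0006], "yaw": 0}
    - {"dp": [0, 0, -0.0006], "yaw": 0}

```text
time_s: 12.6
tcp_pos: [0.5064, 0.1685, 0.1273]
eef_rot: [180.0, -0.0, -53.7]
contact_force: [-1.1, -0.4, -2.0]
gripper_width: 0.0076
gripper_force: 51.0
```

Request:
apply_moves:
  targets:
    - {"dp": [0, 0, -0.0003], "yaw": 0}
    - {"dp": [0, 0, -0.0006], "yaw": 0}
    - {"dp": [0, 0, -0.0006], "yaw": 0}

```text
time_s: 12.85
tcp_pos: [0.5065, 0.1686, 0.127]
eef_rot: [-180.0, -0.0, -53.7]
contact_force: [-3.2, -0.5, 3.8]
gripper_width: 0.0076
gripper_force: 51.2
```

```bash
python3 -c "
from h import *
s=get_state();print(s['contact_force'],s['moment'],s['tcp_pos'],s['joints'][5])"
```

```text
[-3.20067238 -0.47334199  3.7799844 ] [-0.18145318  1.22633509 -0.11100759] [0.50649944 0.16858074 0.12703741] -3.211509545606294
```

The band now rests on the land, home against the collar. I'll release it, shift about 1.5 mm along the blade to centre on the screw axis, and regrip.

Request:
apply_moves:
  targets:
    - {"dp": [0, 0, 0], "yaw": 0}
    - {"dp": [0, 0, 0], "yaw": 0}
    - {"dp": [0, 0, 0], "yaw": 0}
    - {"dp": [0, 0, 0], "yaw": 0}
    - {"dp": [-0.0009, 0.0012, 0], "yaw": 0}
    - {"dp": [-0.0009, 0.0012, 0.0005], "yaw": 0}
  grip: 0.5

```text
time_s: 13.35
tcp_pos: [0.5055, 0.1699, 0.127]
eef_rot: [180.0, -0.0, -53.7]
contact_force: [-0.6, -0.4, 0.1]
gripper_width: 0.0215
gripper_force: 0.0
```

Run:
```python
from h import *
s=get_state();print(s['contact_force'],s['moment'],s['gripper_width'],s['tcp_pos'])
c=cap("wrist"); b=cloud(c).reshape(-1,3)
from fit import cyl
t=s["tcp_pos"]
print(cyl(b,.496,.513,.130,.153,.090,.106,.019,(.146,.081)))
for n in("side","scene"):
    c=cap(n); W=cloud(c).reshape(-1,3); m=(np.abs(W[:,0]-.506)<.03)&(np.abs(W[:,1]-.17)<.03)&(W[:,2]>.105)&(W[:,2]<.13)
    print(n,m.sum(),np.median(W[m],0).round(4))
```

```text
[-0.55118896 -0.41449256  0.08689956] [ 0.0576226   0.00228323 -0.01394984] 0.021468000270611548 [0.50547372 0.16986596 0.12704377]
(984, array([0.1457, 0.0811]), 'slope', np.float64(0.004), 'rms', np.float64(0.00037), 'x', np.float64(0.496), np.float64(0.513))
side 101 [0.5024 0.177  0.1197]
scene 33 [0.4841 0.1516 0.1168]
```

Request:
apply_moves:
  targets:
    - {"dp": [0, 0, 0], "yaw": 0}
    - {"dp": [0, 0, 0], "yaw": 0}
    - {"dp": [0, 0, 0], "yaw": 0}
    - {"dp": [0, 0, 0], "yaw": 0}
    - {"dp": [0, 0, 0], "yaw": 0}
    - {"dp": [0, 0, 0], "yaw": 0}
    - {"dp": [0, 0, 0], "yaw": 0}
    - {"dp": [0, 0, 0], "yaw": 0}
  grip: 1
  squeeze: 40

```text
time_s: 14.17
tcp_pos: [0.5055, 0.1697, 0.1272]
eef_rot: [180.0, 0.0, -53.7]
contact_force: [-1.5, 0.2, 1.0]
gripper_width: 0.0077
gripper_force: 40.0
```

```bash
cat > st.py <<'E'
from h import *
s=get_state();print(s['time_s'],'F',s['contact_force'].round(2),'M',s['moment'].round(3),s['gripper_width'].round(4),s['gripper_force'],np.round(s['tcp_pos'],4),'yaw',s['eef_rot'][2].round(2),'j6',s['joints'][5].round(1))
E
python3 st.py
```

```text
Traceback (most recent call last):
  File "st.py", line 2, in <module>
    s=get_state();print(s['time_s'],'F',s['contact_force'].round(2),'M',s['moment'].round(3),s['gripper_width'].round(4),s['gripper_force'],np.round(s['tcp_pos'],4),'yaw',s['eef_rot'][2].round(2),'j6',s['joints'][5].round(1))
                                                                                             ^^^^^^^^^^^^^^^^^^^^^^^^
AttributeError: 'float' object has no attribute 'round'
```

```bash
cat > st.py <<'E'
from h import *
s=get_state();R=lambda k,n=3:np.round(s[k],n)
print(R('time_s'),'F',R('contact_force',1),'M',R('moment'),R('gripper_width',4),R('gripper_force',1),R('tcp_pos',4),'yaw',R('eef_rot',1)[2],'j6',R('joints',1)[5])
E
python3 st.py
```

```text
14.167 F [-1.5  0.2  1. ] M [ 0.036  0.371 -0.013] 0.0077 40.0 [0.5055 0.1697 0.1272] yaw -53.7 j6 -3.4
```

Request:
apply_moves:
  targets:
    - {"dp": [0, 0, 0], "yaw": -4}
    - {"dp": [0, 0, 0], "yaw": -8}
    - {"dp": [0, 0, 0], "yaw": -12}
    - {"dp": [0, 0, 0], "yaw": -16}
    - {"dp": [0, 0, 0], "yaw": -20}
    - {"dp": [0, 0, 0], "yaw": -24}
    - {"dp": [0, 0, 0], "yaw": -28}
    - {"dp": [0, 0, 0], "yaw": -32}
    - {"dp": [0, 0, 0], "yaw": -36}
    - {"dp": [0, 0, 0], "yaw": -40}

```text
time_s: 15.0
tcp_pos: [0.5063, 0.17, 0.1274]
eef_rot: [-179.9, 0.0, -93.9]
contact_force: [2.3, -0.1, -1.3]
gripper_width: 0.0077
gripper_force: 40.0
```

```bash
python3 st.py
```

```text
15.0 F [ 2.3 -0.1 -1.3] M [ 0.014 -0.899  0.203] 0.0077 40.0 [0.5063 0.17   0.1274] yaw -93.9 j6 -43.6
```

Request:
apply_moves:
  targets:
    - {"dp": [0, 0, 0], "yaw": -4}
    - {"dp": [0, 0, 0], "yaw": -8}
    - {"dp": [0, 0, 0], "yaw": -12}
    - {"dp": [0, 0, 0], "yaw": -16}
    - {"dp": [0, 0, 0], "yaw": -20}
    - {"dp": [0, 0, 0], "yaw": -24}
    - {"dp": [0, 0, 0], "yaw": -28}
    - {"dp": [0, 0, 0], "yaw": -32}
    - {"dp": [0, 0, 0], "yaw": -36}
    - {"dp": [0, 0, 0], "yaw": -40}

```text
time_s: 15.83
tcp_pos: [0.5063, 0.17, 0.1274]
eef_rot: [-180.0, 0.1, -133.9]
contact_force: [1.3, -0.6, 0.1]
gripper_width: 0.0077
gripper_force: 40.0
```

```bash
python3 st.py
```

```text
15.833 F [ 1.3 -0.6  0.1] M [ 0.017 -0.907  0.144] 0.0077 40.0 [0.5063 0.17   0.1274] yaw -133.9 j6 -83.6
```

Request:
apply_moves:
  targets:
    - {"dp": [0, 0, 0], "yaw": -4}
    - {"dp": [0, 0, 0], "yaw": -8}
    - {"dp": [0, 0, 0], "yaw": -12}
    - {"dp": [0, 0, 0], "yaw": -16}
    - {"dp": [0, 0, 0], "yaw": -20}
    - {"dp": [0, 0, 0], "yaw": -24}
    - {"dp": [0, 0, 0], "yaw": -28}
    - {"dp": [0, 0, 0], "yaw": -31}
    - {"dp": [0, 0, 0], "yaw": -34}

```text
time_s: 16.58
tcp_pos: [0.5063, 0.1701, 0.1274]
eef_rot: [180.0, 0.1, -167.9]
contact_force: [1.9, 0.5, -0.3]
gripper_width: 0.0078
gripper_force: 40.0
```

```bash
python3 st.py
```

```text
16.583 F [ 1.9  0.5 -0.3] M [-0.013 -0.909  0.239] 0.0078 40.0 [0.5063 0.1701 0.1274] yaw -167.9 j6 -117.5
```

Request:
apply_moves:
  targets:
    - {"dp": [0, 0, 0], "yaw": 0}
    - {"dp": [0, 0, 0], "yaw": 0}
    - {"dp": [0, 0, 0], "yaw": 0}
    - {"dp": [0, 0, 0], "yaw": 0}
    - {"dp": [0, 0, 0.01], "yaw": 0}
    - {"dp": [0, 0, 0.03], "yaw": 0}
    - {"dp": [0, 0, 0.03], "yaw": 0}
    - {"dp": [0, 0, 0.03], "yaw": 87}
    - {"dp": [0, 0, 0.03], "yaw": 87}
    - {"dp": [0, 0, 0.03], "yaw": 87}
    - {"dp": [0, 0, 0.03], "yaw": 87}
    - {"dp": [0, 0, 0.03], "yaw": 87}
    - {"dp": [0, 0, 0.03], "yaw": 87}
    - {"dp": [0, 0, 0.03], "yaw": 87}
    - {"dp": [0, 0, 0.03], "yaw": 87}
    - {"dp": [0, 0, 0.03], "yaw": 87}
    - {"dp": [0, 0, 0.03], "yaw": 87}
    - {"dp": [0, 0, 0.03], "yaw": 87}
    - {"dp": [0, 0, 0.03], "yaw": 87}
    - {"dp": [0, 0, 0.03], "yaw": 87}
  grip: 0.5

```text
time_s: 18.25
tcp_pos: [0.5057, 0.1699, 0.1578]
eef_rot: [-180.0, 0.0, -80.4]
contact_force: [0.3, -0.1, -0.2]
gripper_width: 0.0224
gripper_force: 0.0
```

Request:
apply_moves:
  targets:
    - {"dp": [0, 0, 0], "yaw": 93}
    - {"dp": [0, 0, 0], "yaw": 93}
    - {"dp": [0, 0, 0], "yaw": 93}
    - {"dp": [0, 0, 0], "yaw": 93}
    - {"dp": [0, 0, 0], "yaw": 93}
    - {"dp": [0, 0, 0], "yaw": 93}
    - {"dp": [0, 0, 0], "yaw": 93}
    - {"dp": [0, 0, 0], "yaw": 93}
    - {"dp": [0, 0, 0], "yaw": 93}
    - {"dp": [0, 0, 0], "yaw": 93}
    - {"dp": [0, 0, 0], "yaw": 93}
    - {"dp": [0, 0, 0], "yaw": 93}
    - {"dp": [0, 0, 0], "yaw": 93}
    - {"dp": [0, 0, 0], "yaw": 93}
    - {"dp": [0, 0, 0], "yaw": 93}

```text
time_s: 19.5
tcp_pos: [0.5056, 0.1698, 0.1575]
eef_rot: [-180.0, -0.0, 11.9]
contact_force: [0.1, -0.1, -0.6]
gripper_width: 0.0218
gripper_force: 0.0
```

```bash
python3 st.py
python3 - <<'E'
from h import *
c=cap("wrist"); save(c,"w6.png",k=1.5)
a=[]
for i in range(8):
    s=get_state(); a.append([s["moment"][2],s["joint_torque"][5]]); cams.capture("wrist")
print(np.round(a,3))
E
```

```text
19.5 F [ 0.1 -0.1 -0.6] M [-0.036 -0.008  0.018] 0.0218 0.0 [0.5056 0.1698 0.1575] yaw 11.9 j6 62.3
[[-0.031  0.189]
 [ 0.006 -0.003]
 [ 0.039 -0.059]
 [-0.01  -0.067]
 [-0.03  -0.059]
 [-0.034 -0.047]
 [-0.01  -0.037]
 [-0.059 -0.028]]
```

View pics/w6.png

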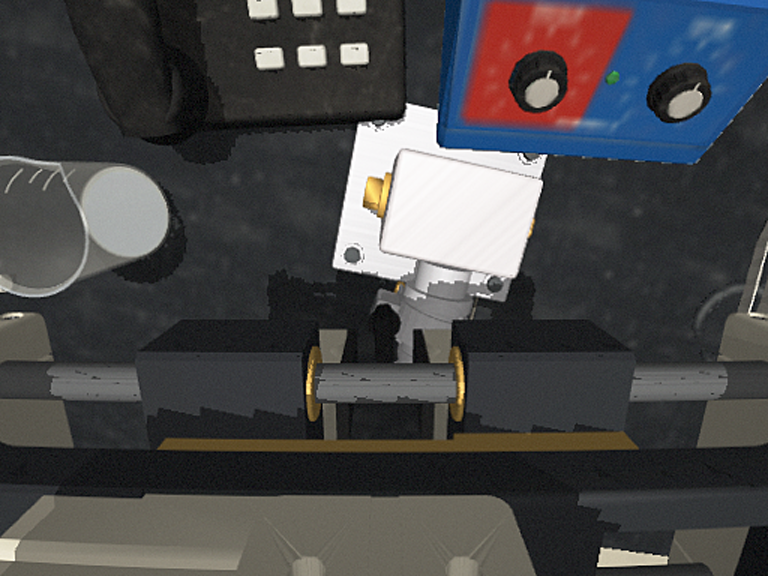

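The key blade at (385,325) sits between the open fingers. Going down to regrip.

Request:
apply_moves:
  targets:
    - {"dp": [0.0005, 0, -0.012], "yaw": 0}
    - {"dp": [0.0005, 0, -0.022], "yaw": 0}
    - {"dp": [0.0005, 0, -0.0298], "yaw": 0}
    - {"dp": [0.0005, 0, -0.0298], "yaw": 0}
    - {"dp": [0.0005, 0, -0.0298], "yaw": 0}

```text
time_s: 20.37
tcp_pos: [0.5057, 0.1695, 0.1267]
eef_rot: [180.0, 0.1, 12.3]
contact_force: [-0.1, -1.1, 0.4]
gripper_width: 0.0217
gripper_force: 0.0
```

Request:
apply_moves:
  targets:
    - {"dp": [0, 0, 0], "yaw": 0}
    - {"dp": [0, 0, 0], "yaw": 0}
    - {"dp": [0, 0, 0], "yaw": 0}
    - {"dp": [0, 0, 0], "yaw": 0}
    - {"dp": [0, 0, 0], "yaw": 0}
    - {"dp": [0, 0, 0], "yaw": 0}
    - {"dp": [0, 0, 0], "yaw": 0}
  grip: 1
  squeeze: 50

```text
time_s: 20.95
tcp_pos: [0.5065, 0.1701, 0.1278]
eef_rot: [-180.0, -0.1, 12.3]
contact_force: [1.4, 1.4, 3.3]
gripper_width: 0.0073
gripper_force: 49.9
```

```bash
python3 st.py
```

```text
20.95 F [1.4 1.4 3.3] M [ 0.519 -0.154  0.08 ] 0.0073 49.9 [0.5065 0.1701 0.1278] yaw 12.3 j6 62.7
```

Request:
apply_moves:
  targets:
    - {"dp": [0, 0, 0], "yaw": -3}
    - {"dp": [0, 0, 0], "yaw": -6}
    - {"dp": [0, 0, 0], "yaw": -8}

```text
time_s: 21.2
tcp_pos: [0.5066, 0.1701, 0.1279]
eef_rot: [-180.0, -0.1, 4.1]
contact_force: [0.9, 2.0, 3.5]
gripper_width: 0.0078
gripper_force: 49.9
```

```bash
cat > rest.py <<'E'
from h import *
a=[]
for i in range(5):
    s=get_state(); a.append([s["moment"][2],s["joint_torque"][5]]); cams.capture("wrist")
print("rest",np.round(a,3).T.tolist(),"mean",np.mean(a,0).round(3))
E
python3 st.py; python3 rest.py
```

```text
21.2 F [0.9 2.  3.5] M [ 0.29  -0.272  0.193] 0.0078 49.9 [0.5066 0.1701 0.1279] yaw 4.1 j6 54.5
rest [[0.193, 0.231, 0.16, 0.138, 0.1], [0.201, 0.153, -0.785, -0.405, -0.201]] mean [ 0.164 -0.207]
```

Request:
apply_moves:
  targets:
    - {"dp": [0, 0, 0], "yaw": -2}
    - {"dp": [0, 0, 0], "yaw": -4}

```text
time_s: 21.62
tcp_pos: [0.5066, 0.1701, 0.1278]
eef_rot: [-180.0, -0.1, 0.3]
contact_force: [1.3, 1.5, 4.8]
gripper_width: 0.0075
gripper_force: 49.9
```

```bash
python3 st.py
```

```text
21.617 F [1.3 1.5 4.8] M [ 0.489 -0.384  0.175] 0.0075 49.9 [0.5066 0.1701 0.1278] yaw 0.3 j6 50.6
```

Request:
apply_moves:
  targets:
    - {"dp": [0, 0, 0], "yaw": -2}
    - {"dp": [0, 0, 0], "yaw": -4}

```text
time_s: 21.78
tcp_pos: [0.5066, 0.1701, 0.1278]
eef_rot: [-180.0, -0.1, -3.8]
contact_force: [1.3, 1.6, 5.3]
gripper_width: 0.0077
gripper_force: 49.9
```

```bash
python3 st.py
```

```text
21.783 F [1.3 1.6 5.3] M [ 0.464 -0.349  0.208] 0.0077 49.9 [0.5066 0.1701 0.1278] yaw -3.8 j6 46.6
```

Request:
apply_moves:
  targets:
    - {"dp": [0, 0, 0], "yaw": -2}
    - {"dp": [0, 0, 0], "yaw": -4}

```text
time_s: 21.95
tcp_pos: [0.5066, 0.17, 0.1278]
eef_rot: [-180.0, -0.1, -7.8]
contact_force: [1.7, 0.8, 4.8]
gripper_width: 0.0075
gripper_force: 49.9
```

```bash
python3 st.py
```

```text
21.95 F [1.7 0.8 4.8] M [ 0.407 -0.416  0.172] 0.0075 49.9 [0.5066 0.17   0.1278] yaw -7.8 j6 42.6
```

Request:
apply_moves:
  targets:
    - {"dp": [0, 0, 0], "yaw": -2}
    - {"dp": [0, 0, 0], "yaw": -4}

```text
time_s: 22.12
tcp_pos: [0.5066, 0.17, 0.1279]
eef_rot: [-180.0, -0.1, -11.8]
contact_force: [1.9, 1.3, 4.5]
gripper_width: 0.0077
gripper_force: 49.9
```

```bash
python3 st.py
```

```text
22.117 F [1.9 1.3 4.5] M [ 0.417 -0.442  0.181] 0.0077 49.9 [0.5066 0.17   0.1279] yaw -11.8 j6 38.6
```

Request:
apply_moves:
  targets:
    - {"dp": [0, 0, 0], "yaw": -2}
    - {"dp": [0, 0, 0], "yaw": -4}

```text
time_s: 22.28
tcp_pos: [0.5065, 0.17, 0.1278]
eef_rot: [-180.0, -0.1, -15.7]
contact_force: [0.0, 1.4, 4.8]
gripper_width: 0.0078
gripper_force: 49.9
```

```bash
python3 st.py
```

```text
22.283 F [0.  1.4 4.8] M [ 0.424 -0.385  0.203] 0.0078 49.9 [0.5065 0.17   0.1278] yaw -15.7 j6 34.6
```

Request:
apply_moves:
  targets:
    - {"dp": [0, 0, 0], "yaw": -2}
    - {"dp": [0, 0, 0], "yaw": -4}

```text
time_s: 22.45
tcp_pos: [0.5066, 0.17, 0.1278]
eef_rot: [-180.0, -0.1, -19.8]
contact_force: [1.4, 2.0, 5.0]
gripper_width: 0.0075
gripper_force: 49.9
```

```bash
python3 st.py
```

```text
22.45 F [1.4 2.  5. ] M [ 0.286 -0.446  0.248] 0.0075 49.9 [0.5066 0.17   0.1278] yaw -19.8 j6 30.6
```

Request:
apply_moves:
  targets:
    - {"dp": [0, 0, 0], "yaw": -1.5}
    - {"dp": [0, 0, 0], "yaw": -3}

```text
time_s: 22.62
tcp_pos: [0.5066, 0.17, 0.1278]
eef_rot: [-180.0, -0.1, -22.7]
contact_force: [2.1, 1.7, 4.7]
gripper_width: 0.0074
gripper_force: 49.9
```

```bash
python3 st.py
```

```text
22.617 F [2.1 1.7 4.7] M [ 0.278 -0.481  0.255] 0.0074 49.9 [0.5066 0.17   0.1278] yaw -22.7 j6 27.6
```

Request:
apply_moves:
  targets:
    - {"dp": [0, 0, 0], "yaw": -1.2}
    - {"dp": [0, 0, 0], "yaw": -2.5}

```text
time_s: 22.78
tcp_pos: [0.5065, 0.1699, 0.1278]
eef_rot: [-180.0, -0.0, -25.2]
contact_force: [0.6, 0.7, 5.5]
gripper_width: 0.0078
gripper_force: 49.9
```

```bash
python3 st.py
```

```text
22.783 F [0.6 0.7 5.5] M [ 0.304 -0.614  0.244] 0.0078 49.9 [0.5065 0.1699 0.1278] yaw -25.2 j6 25.1
```

Request:
apply_moves:
  targets:
    - {"dp": [0, 0, 0], "yaw": -2}
    - {"dp": [0, 0, 0], "yaw": -3}

```text
time_s: 22.95
tcp_pos: [0.5065, 0.1699, 0.1277]
eef_rot: [-180.0, -0.0, -28.3]
contact_force: [1.5, 1.6, 4.0]
gripper_width: 0.0073
gripper_force: 49.9
```

```bash
python3 st.py
```

```text
22.95 F [1.5 1.6 4. ] M [ 0.239 -0.635  0.241] 0.0073 49.9 [0.5065 0.1699 0.1277] yaw -28.3 j6 22.1
```

```bash
python3 rest.py
```

```text
rest [[0.241, 0.203, 0.211, 0.199, 0.184], [-0.157, -0.183, -0.504, -0.295, -0.216]] mean [ 0.208 -0.271]
```

Request:
apply_moves:
  targets:
    - {"dp": [0, 0, 0], "yaw": -2}
    - {"dp": [0, 0, 0], "yaw": -4}

```text
time_s: 23.37
tcp_pos: [0.5065, 0.1699, 0.1277]
eef_rot: [-180.0, -0.0, -32.3]
contact_force: [1.2, 2.0, 4.4]
gripper_width: 0.0078
gripper_force: 49.9
```

```bash
python3 st.py
```

```text
23.367 F [1.2 2.  4.4] M [ 0.266 -0.675  0.283] 0.0078 49.9 [0.5065 0.1699 0.1277] yaw -32.3 j6 18.1
```

```bash
python3 rest.py;python3 rest.py
```

```text
rest [[0.283, 0.239, 0.201, 0.173, 0.185], [0.56, 0.184, -0.766, -0.375, -0.217]] mean [ 0.216 -0.123]
rest [[0.151, 0.12, 0.159, 0.187, 0.135], [-0.176, -0.166, -0.164, -0.164, -0.164]] mean [ 0.15  -0.167]
```

Request:
apply_moves:
  targets:
    - {"dp": [0, 0, 0], "yaw": -1.5}
    - {"dp": [0, 0, 0], "yaw": -3}

```text
time_s: 24.03
tcp_pos: [0.5065, 0.1699, 0.1277]
eef_rot: [-180.0, -0.0, -35.2]
contact_force: [1.2, 0.5, 5.1]
gripper_width: 0.0081
gripper_force: 49.9
```

```bash
python3 st.py; python3 rest.py
```

```text
24.033 F [1.2 0.5 5.1] M [ 0.276 -0.714  0.27 ] 0.0081 49.9 [0.5065 0.1699 0.1277] yaw -35.2 j6 15.2
rest [[0.27, 0.202, 0.199, 0.129, 0.165], [0.346, 0.041, -0.608, -0.342, -0.235]] mean [ 0.193 -0.16 ]
```

The torque rise while moving is about 0.09 N m, or roughly 35 N on the saddle, which is mid-range. Releasing and retreating.

Request:
apply_moves:
  targets:
    - {"dp": [0, 0, 0], "yaw": 0}
    - {"dp": [0, 0, 0], "yaw": 0}
    - {"dp": [0, 0, 0], "yaw": 0}
    - {"dp": [0, 0, 0], "yaw": 0}
    - {"dp": [0, 0, 0], "yaw": 0}
    - {"dp": [0, 0, 0], "yaw": 0}
    - {"dp": [0, 0, 0.01], "yaw": 0}
    - {"dp": [0, 0, 0.03], "yaw": 0}
    - {"dp": [0, 0, 0.06], "yaw": 0}
    - {"dp": [0, 0, 0.1], "yaw": 0}
    - {"dp": [0, 0, 0.1], "yaw": 0}
    - {"dp": [0, 0, 0.1], "yaw": 0}
    - {"dp": [0, 0, 0.1], "yaw": 0}
  grip: 0.3

```text
time_s: 25.37
tcp_pos: [0.5058, 0.1697, 0.2279]
eef_rot: [-179.9, 0.0, -35.2]
contact_force: [0.0, 0.5, -1.4]
gripper_width: 0.0307
gripper_force: 0.0
```

```bash
python3 st.py
python3 - <<'E'
from fit import *
c=cap("wrist"); b=cloud(c).reshape(-1,3); save(c,"w7.png",(150,100,400,260),3)
print(cyl(b,.496,.513,.130,.153,.090,.106,.019,(.146,.081)))
w=b[(b[:,2]>.12)&(b[:,2]<.135)&(abs(b[:,0]-.506)<.03)&(abs(b[:,1]-.17)<.03)];print("key",cv2.minAreaRect(w[:,:2].astype(np.float32)),np.median(w[:,2]))
E
```

```text
25.367 F [ 0.   0.5 -1.4] M [0.059 0.092 0.024] 0.0307 0.0 [0.5058 0.1697 0.2279] yaw -35.2 j6 15.2
(414, array([0.1463, 0.0809]), 'slope', np.float64(-0.049), 'rms', np.float64(0.0004), 'x', np.float64(0.496), np.float64(0.513))
key ((0.50721275806427, 0.1711197942495346), (0.007117610424757004, 0.02242330089211464), 54.79838943481445) 0.1263271291263801
```

View pics/w7.png

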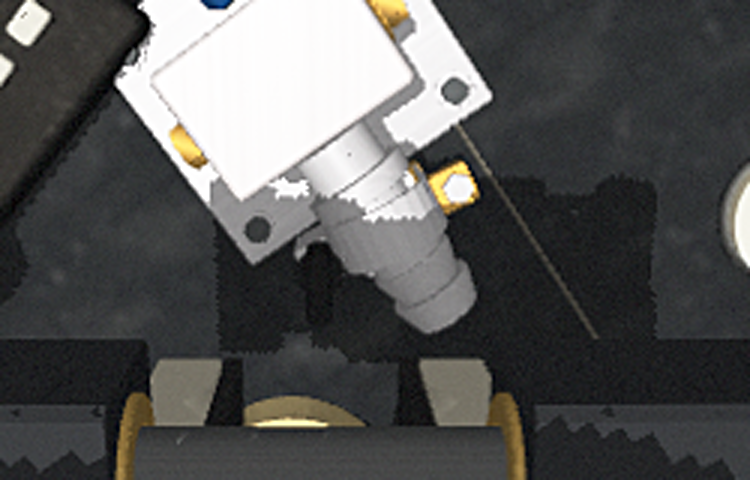

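The band sits square against the collar at (380,235), the key is upright at (320,280), and nothing touches the robot. Handing in.

```bash
python3 -c "
from h import *
print(r.close_job())"
```

```text
the job is handed in; nothing more can be done
None
```

I handed the job in: the clamp is on the stub against the collar, tightened to an estimated 35 N (worked out from the screw torque), and released; no bystander was touched as far as I could see, and I have not been shown the judge's verdict.

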